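# Slide the dish under the magnifier

## Robot

A 6-joint arm with a two-finger parallel gripper is mounted at the origin on a cart in front of the work surface, level with it; the furniture and walls round the work are solid. World frame = base frame: x ahead of the robot, y to its left, z up, the work surface at z = 0. Lengths are in m, angles in rad, forces in N, time in s.
With the tool pointing down it reaches from about 0.275 to 0.75 m from the base axis. Payload 10.2 kg.
Tool frame: the origin (TCP) lies midway between the tips of the shut fingers; the grasp point (between the pads) lies 19 mm behind it (env.grasp_offset is the distance from the TCP to the grasp point, in m); z points along the fingers, y is the line along which they close (so a half turn about z gives the same grasp; the last joint's range is limited). The gripper opens to 85 mm and grips with 20 to 120 N. Pads are 22 mm wide; open, the fingers measure 114 mm over their backs; the gripper's body (76 mm by 85 mm) begins 54 mm behind the grasp point. The pads swing forward as they close: fully open they stand 13 mm farther back than shut.
Start: joints at [-1.53, 0.313, 1.498, -0, 1.331, -0.223], TCP at [0.137, -0.507, 0.231] pointing down, gripper open.
Joint ranges: [-2.94, 2.94], [-0.97, 2.17], [0.19, 2.56], [-1.23, 4.37], [0.02, 3.11], [-2.88, 2.88]. Speed limits (rad/s): [2.39, 2.39, 3.01, 3.14, 3.14, 3.14].

## Interface

Orientations are given as a unit quaternion [w, x, y, z].
In Python, from workcell import status, cams, finish_job, env gives the robot as it stands.
- The arm moves only by the tool drive_tool, never from a script. Its argument "increments" is a list of rows, each an object of numbers: "fingers": the finger opening in cm, from 0 to 8.54; "x", "y", "z": the shift along the world's x, y, z in cm; "wx", "wy", "wz": the turn, a rotation vector about the world's x, y, z in rad. A call has 1 to 5 rows; each row shifts and turns the commanded pose from where the row before left it; what a row does not reach is not made up. A row lasts 1/12 s, in which the tool goes at most 41.7 mm and 7.16 degrees, less where a joint would pass 70% of its speed; a pose out of reach is approached as far as the arm can. A call with a gripper value outside its range is refused whole. The fingers move at their own pace and stop on an object; "squeeze" is the grip in N (left out, the last holds). Time passes only in rows, so rows that do not move let the fingers close. It gives the time, the measured TCP pose, the force, the opening and the grip force at its end, in the units of the state.
- status.state(): the state, without advancing time (a new reading comes with each control period).
- cams.read_camera(name): name is "scene" or "top" or "wrist"; returns a dict with "frame" (480x640x3 uint8, red, green, blue), "fovy" (degrees; the focal length in pixels is half the picture's height over the tangent of half this angle, whatever the lens; pixels are square), "cx", "cy" (the principal point, pixels), "pose" (4x4, takes a point from camera to world coordinates). Camera axes: x right, y down, z forward; pixel columns grow to the right and rows downward; lengths in m; the calibration is good to about 2 mm. A picture is of the moment at which its call begins. There is no depth.
- finish_job(): hands the job in; it is judged then, once.
The state is a dict: "t": time; "q": joint angles; "qd": joint speeds; "joint_efforts": joint torques, N m; "position": TCP position; "orientation": TCP orientation; "wrist_force": force on the tool from outside, world axes, zero at the start; "wrist_torque": the same for the moment, N m; "grip_width": finger opening in m; "gripper_force": force on a finger pad.
Only numpy, scipy, OpenCV 4.12 (cv2) and the standard library are available. Lean on these libraries where they do the work, as an engineer would, in place of code of your own. Each camera call takes 0.05 s, during which the arm holds its last target. There are 200 camera calls.

## Task

Bring the pink dish under the red-rimmed magnifier with the sliding stage: with a fingertip press the orange brake button in the middle of the carriage and, keeping it down, push the carriage along its rail right up against the stop at the magnifier's end, then let the button spring up so that the carriage is braked there. Never force the carriage, do not touch the dish - it rides along in its seat - and leave the other things on the bench where they are.

Things in the scene. Friction and masses are not known exactly. Their poses are not given: they have to be found in the camera images.
- stage: fixed sliding-stage base: dark plate 185 (x) x 372 (y) x 8 mm with two steel guide rods along its own y and a grey end block, 42 mm high, at each end. Origin on the bench surface below the line along which the button travels, half-way along; its own y is the direction of sliding, its own +x points to the dish side, away from the robot; the plate spans x = -35 to +150 mm. Its position, its yaw and the end at which the magnifier stands differ from run to run.
- carriage (a joint): travel of the white carriage along the stage's own y, m: 0 half-way (its start), +0.12 against the stop (end block) at the +y end, -0.12 at the -y end. Button up: a toothed brake locks it (2 mm play, 12 mm pitch, a tooth gap half-way and at each stop), no permitted force shifts it; button down: it slides with 1 to 2 N. Plate 182 x 90 mm, top 46 mm above the bench, cannot be lifted.
- brake (a joint): depth of the orange brake button, m: 0 up (braked), 0.007 fully down. It springs back when let go. About 6 N starts it moving, about 8 N holds it fully down; from about 0.003 on the carriage is free; it comes fully up only where the carriage is half-way, against a stop, or otherwise at a tooth gap.
- button_top (a point): centre of the orange button's upper face (38 x 42 mm, black ribs), 54 mm above the bench when up, 47 mm when down; moves with the carriage and the button. The grey thumb ridges on either side of it along the stage's y (inner faces 25 mm from its centre, tops 64 mm above the bench) are part of the carriage, so a fingertip between them can push the carriage along.
- dish_seat (a point): centre of the round seat (grey ring 5 mm high, 80 mm outside, 72 mm inside) on the carriage, on its floor, 46 mm above the bench; 105 mm from the button's centre along the stage's +x.
- dish: covered petri dish with a pink filling, 65 mm wide, 14 mm high, 22 g, loose in the seat; origin at the centre of its underside.
- magnifier: fixed hand-lens stand, red-rimmed clear lens 72 mm wide, 82 to 92 mm above the bench, on a post 78 mm behind it (post and cap up to 96 mm). Origin on the bench under the lens centre. It stands at either end of the stage.
- view_spot (a point): point under the lens centre, 46 mm above the bench: here the dish seat's centre comes to lie when the carriage is against the stop at the magnifier's end.
- ring_lamp: fixed lamp head on a like stand, black, 72 mm wide, 82 to 92 mm above the bench, at the other end of the stage. Origin on the bench under its centre.
- dropper_1: brown dropper bottle, 34 mm wide, 78 mm tall, a bystander; origin at the centre of its underside.
- dropper_2: white dropper bottle with red top, 34 mm wide, 78 mm tall, a bystander; origin at the centre of its underside.
- other_dish: covered petri dish with a beige filling, 65 mm wide, 14 mm high, a bystander; origin at the centre of its underside.
- spare_lid: yellow jar lid, 64 mm wide, 18 mm high, a bystander; origin at the centre of its underside.
- dial_timer: cream dial timer, 51x67x66 mm, a bystander; origin at the centre of its underside.
Mind the look-alikes: they are no part of the job. What is shaped like the dish but purple or turquoise is not meant.

How it is judged:
On the way, in this order (a step that is already met when the one before it is completed fails the run):
1. the brake button is pressed down (value of joint brake above 0.002 m), for 0.1 s.
2. with the button down, the carriage is pushed against the stop at the magnifier's end (horizontal distance between dish_seat and view_spot below 0.004 m and value of joint brake above 0.002 m), for 0.1 s.
At the end, for the whole second after the job is handed in: the dish seat is within 4 mm of the spot under the magnifier (carriage against that stop), the button is up (less than 1 mm down), and the dish lies flat and still in its seat, within 6 mm of its centre (horizontal distance between dish_seat and view_spot below 0.004 m and value of joint brake below 0.001 m and linear speed of dish below 0.02 m/s and horizontal distance between dish and dish_seat below 0.006 m and z of dish in the frame of dish_seat below 0.003 m and angle between dish's own z axis and vertical below 0.1 rad); the robot touches nothing.
It fails at once if the dish is touched by the robot (contact force between any of the arm, the fingers and dish above 0.5 N).
It fails at once if the dish is lifted or leaves its seat (not (horizontal distance between dish and dish_seat below 0.012 m) or not (z of dish in the frame of dish_seat below 0.006 m)).
It fails at once if the carriage or its button is forced with more than 45 N (contact force between any of the fingers, the arm and stage above 45 N).
It fails at once if a bystander is moved by more than 15 mm (distance of any of dropper_1, dropper_2, other_dish, spare_lid, dial_timer from where it was at the start of the episode above 0.015 m).
It also fails if it takes over 40 s, if anything falls off the work surface, if the arm or the gripper's body presses on something with over 40 N, if the wrist force passes 120 N, or if a joint passes its speed limit or range.

## Working session

There is one attempt and no reset: what is moved stays moved. The work goes in short steps, Python scripts to look and compute and a tool call to move; the robot and the scene stay as the last step left them, time stands still between calls to the robot, and variables do not carry over. Pictures are saved under pics/ and viewed, at most 10 in all, crops included, and the job is handed in when it is done.

Besides the shell and the picture viewer there is one more tool, called by a JSON object that holds its "method" and its "body". drive_tool: Moves the arm, as the interface text tells. Its arguments: {"type":"object","properties":{"increments":{"type":"array","items":{"type":"object","properties":{"fingers":{"type":"number"},"x":{"type":"number"},"y":{"type":"number"},"z":{"type":"number"},"wx":{"type":"number"},"wy":{"type":"number"},"wz":{"type":"number"}}}},"squeeze":{"type":"number"}},"required":["increments"]}

```bash
mkdir -p pics; cat > h.py <<'E'
import numpy as np, cv2
from workcell import status, cams, finish_job, env
def snap(name,fn):
    d=cams.read_camera(name); cv2.imwrite(fn,d['frame'][:,:,::-1]); return d
def px2w(d,u,v,z):
    f=240/np.tan(np.radians(d['fovy'])/2); P=np.array(d['pose'])
    r=P[:3,:3]@np.array([(u-d['cx'])/f,(v-d['cy'])/f,1]); o=P[:3,3]
    return o+r*(z-o[2])/r[2]
def w2px(d,p):
    f=240/np.tan(np.radians(d['fovy'])/2); P=np.array(d['pose'])
    c=P[:3,:3].T@(np.array(p)-P[:3,3]); return f*c[0]/c[2]+d['cx'],f*c[1]/c[2]+d['cy']
E
python3 - <<'E'
from h import *
import pickle
D={}
for n in ("top","scene"):
    D[n]=snap(n,f"pics/{n}1.png"); print(n,D[n]['fovy'],np.round(D[n]['pose'],3).tolist())
pickle.dump(D,open('D.pkl','wb'))
s=status.state();print(s['t'],s['position'],s['orientation'],s['wrist_force'],s['grip_width'])
E
```

```text
top 47.64760856161477 [[0.007, -0.985, 0.175, 0.332], [-1.0, -0.008, -0.003, -0.008], [0.004, -0.175, -0.985, 1.459], [0.0, 0.0, 0.0, 1.0]]
scene 48.48936854236147 [[-0.972, 0.11, -0.207, 0.87], [0.234, 0.486, -0.842, 1.259], [0.008, -0.867, -0.499, 0.822], [0.0, 0.0, 0.0, 1.0]]
0.1 [ 0.1368556  -0.50661036  0.23078779] [-5.79349840e-04  9.91314974e-01  1.31507734e-01  5.12040984e-05] [ 0.9743254  -0.37980822 -0.69596244] 0.08530652931167483
```

View pics/top1.png

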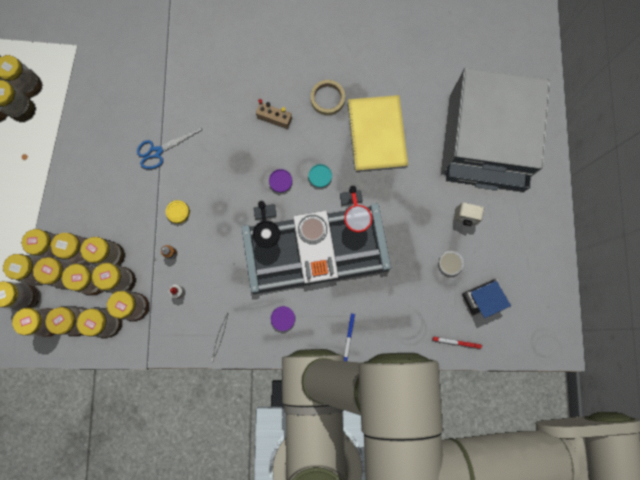

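View pics/scene1.png

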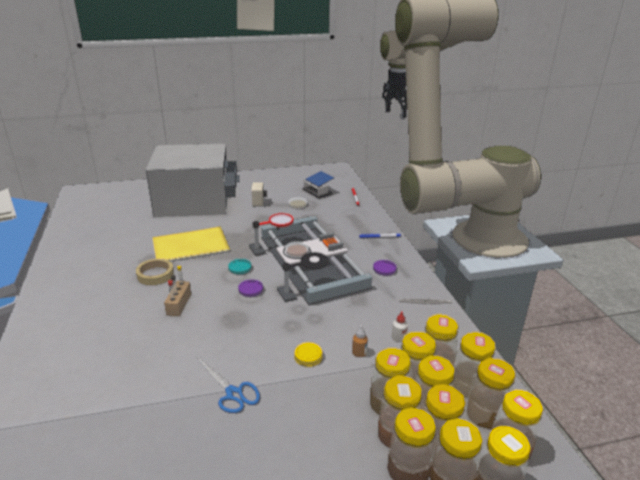

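The top view shows the stage with the orange button at about (319,268), the dish at (313,229) in its seat, the red-rimmed lens at (359,218), which is the stage's -y end, and the black lamp at (266,234). Look-alikes are the purple dishes at (280,181) and (283,319), the turquoise dish at (320,176) and the beige dish at about (451,263). None of them sits on the carriage. I'll check the choice in a close crop and measure it.

```bash
python3 - <<'E'
from h import *
import pickle
D=pickle.load(open('D.pkl','rb'));d=D['top'];im=d['frame'][:,:,::-1].copy()
hsv=cv2.cvtColor(im,cv2.COLOR_BGR2HSV)
def blob(lo,hi,box,z):
    u0,v0,u1,v1=box; m=cv2.inRange(hsv,lo,hi)[v0:v1,u0:u1]; y,x=np.nonzero(m)
    r=cv2.minAreaRect(np.c_[x,y].astype(np.float32)); c=np.array(r[0])+[u0,v0]
    print(len(x),r,c,px2w(d,*c,z).round(4)); return c
blob((4,150,120),(18,255,255),(295,250,345,290),.054)
blob((172,120,120),(180,255,255),(335,195,380,240),.092)
blob((0,120,120),(3,255,255),(335,195,380,240),.092)
for k in [(319,268,.054),(313,229,.06),(359,218,.087),(266,234,.087)]: print(px2w(d,*k))
c=cv2.resize(im[190:305,235:400],None,fx=4.8,fy=4.8,interpolation=cv2.INTER_CUBIC); cv2.imwrite('pics/crop.png',c)
E
```

```text
180 ((24.027027130126953, 17.66216278076172), (12.823122024536133, 13.97391414642334), 80.53767395019531) [319.02702713 267.66216278] [ 0.509 -0.002  0.054]
18 ((20.726924896240234, 20.934612274169922), (29.556852340698242, 23.68056297302246), 52.12501525878906) [355.7269249  215.93461227] [ 0.639  -0.0955  0.092 ]
152 ((20.454872131347656, 20.308788299560547), (34.40833282470703, 27.049043655395508), 46.97493362426758) [355.45487213 215.3087883 ] [ 0.6406 -0.0948  0.092 ]
[ 0.50807108 -0.00193031  0.054     ]
[0.61018435 0.01465728 0.06      ]
[ 0.6347303  -0.10429657  0.087     ]
[0.59076077 0.13476244 0.087     ]
```

View pics/crop.png

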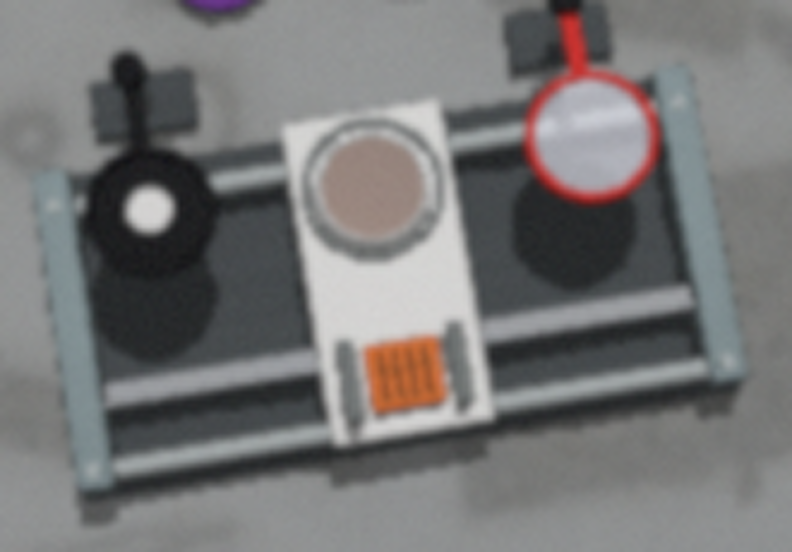

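The crop confirms it. The pink dish is in the seat at crop (371,187), the orange button is at (405,375) between its grey ridges, and the magnifier is at the right, the stage's -y end. I'll set out above the button with the fingers shut, starting with a yaw check by script.

```bash
python3 - <<'E'
from h import *
import pickle
d=pickle.load(open('D.pkl','rb'))['top']
w=lambda c,z:px2w(d,235+(c[0]+.5)/4.8-.5,190+(c[1]+.5)/4.8-.5,z)
def ang(v): return np.arctan2(v[1],v[0])
a,b,e,f=[w(c,.042) for c in [(52,205),(94,470),(679,100),(728,358)]]
print('blocks',ang(a-b),ang(e-f),'along',ang(a-e)-np.pi/2,ang(b-f)-np.pi/2,[p.round(4).tolist() for p in (a,b,e,f)])
L,M,S,B=w((149,211),.092),w((594,137),.089),w((372,189),.051),w((405,375),.054)
print('lens',ang(L-M)-np.pi/2,M,np.linalg.norm(L-M),'seat',ang(S-B),S,B)
E
```

```text
blocks 0.18577604070769776 0.1738114263855207 along 0.17766311822565917 0.18315985057499518 [[0.6034, 0.1941, 0.042], [0.4571, 0.1666, 0.042], [0.6657, -0.1532, 0.042], [0.521, -0.1786, 0.042]]
lens 0.17875052506403333 [ 0.63389049 -0.10248794  0.089     ] 0.24153233783697367 seat 0.18237017459715718 [0.61201179 0.01716784 0.051     ] [ 0.50877994 -0.0018701   0.054     ]
```

{"method": "drive_tool", "body": {"increments": [{"x": 2.0, "y": 2.8, "z": 0, "wz": -0.02, "fingers": 0}, {"x": 2.0, "y": 2.8, "wz": -0.02, "fingers": 0}, {"x": 2.0, "y": 2.8, "wz": -0.02, "fingers": 0}, {"x": 2.0, "y": 2.8, "wz": -0.02, "fingers": 0}, {"x": 2.0, "y": 2.8, "wz": -0.02, "fingers": 0}]}}

```text
schema error: expected keys fingers, x, y, z, wx, wy, wz
```

{"method": "drive_tool", "body": {"increments": [{"x": 2.0, "y": 2.8}, {"x": 2.0, "y": 2.8}, {"x": 2.0, "y": 2.8}, {"x": 2.0, "y": 2.8}, {"x": 2.0, "y": 2.8}]}}

```text
schema error: expected keys fingers, x, y, z, wx, wy, wz
```

{"method": "drive_tool", "body": {"increments": [{"x": 2.0, "y": 2.8, "z": 0, "wx": 0, "wy": 0, "wz": -0.017, "fingers": 0}, {"x": 2.0, "y": 2.8, "z": 0, "wx": 0, "wy": 0, "wz": -0.017, "fingers": 0}, {"x": 2.0, "y": 2.8, "z": 0, "wx": 0, "wy": 0, "wz": -0.017, "fingers": 0}, {"x": 2.0, "y": 2.8, "z": 0, "wx": 0, "wy": 0, "wz": -0.017, "fingers": 0}, {"x": 2.0, "y": 2.8, "z": 0, "wx": 0, "wy": 0, "wz": -0.017, "fingers": 0}]}}

```text
t: 0.52
position: [0.2374, -0.3653, 0.231]
orientation: [-0.0, 0.996, 0.089, -0.0]
wrist_force: [0.8, 0.2, 0.1]
grip_width: 0.0254
gripper_force: 0.0
```

{"method": "drive_tool", "body": {"increments": [{"x": 2.0, "y": 2.8, "z": 0, "wx": 0, "wy": 0, "wz": 0, "fingers": 0}, {"x": 2.0, "y": 2.8, "z": 0, "wx": 0, "wy": 0, "wz": 0, "fingers": 0}, {"x": 2.0, "y": 2.8, "z": 0, "wx": 0, "wy": 0, "wz": 0, "fingers": 0}, {"x": 2.0, "y": 2.8, "z": 0, "wx": 0, "wy": 0, "wz": 0, "fingers": 0}, {"x": 2.0, "y": 2.8, "z": 0, "wx": 0, "wy": 0, "wz": 0, "fingers": 0}]}}

```text
t: 0.93
position: [0.3374, -0.2252, 0.2312]
orientation: [-0.0, 0.996, 0.089, -0.0]
wrist_force: [1.1, -0.7, -0.0]
grip_width: -0.0002
gripper_force: 0.0
```

{"method": "drive_tool", "body": {"increments": [{"x": 2.1, "y": 2.8, "z": 0, "wx": 0, "wy": 0, "wz": 0, "fingers": 0}, {"x": 2.1, "y": 2.8, "z": 0, "wx": 0, "wy": 0, "wz": 0, "fingers": 0}, {"x": 2.1, "y": 2.8, "z": 0, "wx": 0, "wy": 0, "wz": 0, "fingers": 0}, {"x": 2.1, "y": 2.8, "z": 0, "wx": 0, "wy": 0, "wz": 0, "fingers": 0}, {"x": 2.1, "y": 2.8, "z": 0, "wx": 0, "wy": 0, "wz": 0, "fingers": 0}]}}

```text
t: 1.35
position: [0.4425, -0.0851, 0.2312]
orientation: [-0.0, 0.996, 0.089, -0.0]
wrist_force: [0.2, -1.1, -0.3]
grip_width: 0.0
gripper_force: 0.0
```

{"method": "drive_tool", "body": {"increments": [{"x": 2.2, "y": 2.8, "z": -2, "wx": 0, "wy": 0, "wz": 0, "fingers": 0}, {"x": 2.2, "y": 2.8, "z": -2, "wx": 0, "wy": 0, "wz": 0, "fingers": 0}, {"x": 2.2, "y": 2.7, "z": -2, "wx": 0, "wy": 0, "wz": 0, "fingers": 0}, {"x": 0, "y": 0, "z": -2, "wx": 0, "wy": 0, "wz": 0, "fingers": 0}, {"x": 0, "y": 0, "z": -2, "wx": 0, "wy": 0, "wz": 0, "fingers": 0}]}}

```text
t: 1.77
position: [0.5082, -0.0022, 0.1298]
orientation: [-0.0, 0.996, 0.091, -0.0]
wrist_force: [-0.4, -0.1, 0.1]
grip_width: -0.0001
gripper_force: 0.0
```

```bash
python3 - <<'E'
from h import *
import pickle
d=snap('wrist','pics/w1.png'); pickle.dump(d,open('w.pkl','wb')); s=status.state(); print(s['position'],s['wrist_force'])
im=d['frame'][:,:,::-1]; m=cv2.inRange(cv2.cvtColor(im,cv2.COLOR_BGR2HSV),(4,150,100),(18,255,255))
y,x=np.nonzero(m); r=cv2.minAreaRect(np.c_[x,y].astype(np.float32)); print(len(x),r,px2w(d,*r[0],.054))
bp=[px2w(d,*q,.054) for q in cv2.boxPoints(r)]; print(np.round(bp,4)); print('tcp px',w2px(d,[*s['position'][:2],.054]))
E
```

```text
[ 0.50600194 -0.00254006  0.12617471] [-2.00371175  0.63366009 -4.66203189]
4371 ((323.0, 245.5), (74.0, 65.0), 0.0) [5.11231952e-01 1.54650820e-04 5.40000000e-02]
[[ 0.4888  0.0172  0.054 ]
 [ 0.5256  0.023   0.054 ]
 [ 0.5327 -0.0161  0.054 ]
 [ 0.4963 -0.0237  0.054 ]]
tcp px (np.float64(326.1080229063445), np.float64(255.26950792807054))
```

View pics/w1.png

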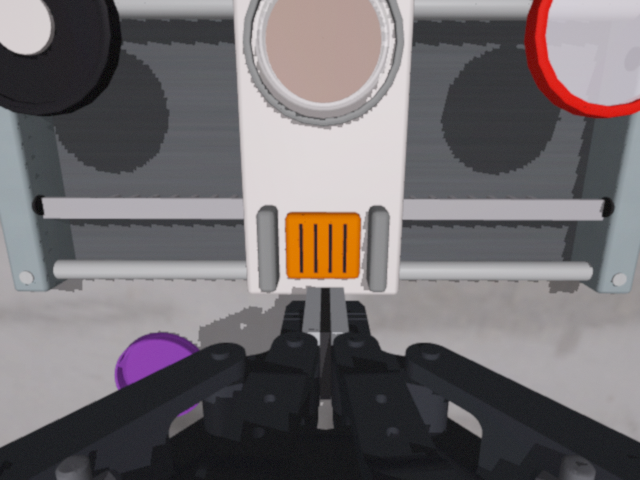

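The wrist view shows the button at (323,245), square to the tool between its ridges. The shut tips are level with it at (326,300), and the position agrees with the top view within 2 mm. Next I descend to just above the button.

{"method": "drive_tool", "body": {"increments": [{"x": 0.2, "y": 0.1, "z": -2, "wx": 0, "wy": 0, "wz": 0, "fingers": 0}, {"x": 0, "y": 0, "z": -2, "wx": 0, "wy": 0, "wz": 0, "fingers": 0}, {"x": 0, "y": 0, "z": -2, "wx": 0, "wy": 0, "wz": 0, "fingers": 0}, {"x": 0, "y": 0, "z": -1, "wx": 0, "wy": 0, "wz": 0, "fingers": 0}, {"x": 0, "y": 0, "z": 0, "wx": 0, "wy": 0, "wz": 0, "fingers": 0}]}}

```text
t: 2.23
position: [0.5088, -0.0028, 0.0599]
orientation: [-0.001, 0.996, 0.089, -0.002]
wrist_force: [-0.9, -0.2, -0.2]
grip_width: 0.0003
gripper_force: 0.0
```

{"method": "drive_tool", "body": {"increments": [{"x": 0, "y": 0, "z": 0, "wx": 0, "wy": 0, "wz": 0, "fingers": 0}, {"x": 0, "y": 0, "z": 0, "wx": 0, "wy": 0, "wz": 0, "fingers": 0}, {"x": 0, "y": 0, "z": 0, "wx": 0, "wy": 0, "wz": 0, "fingers": 0}]}}

```text
t: 2.48
position: [0.5105, -0.003, 0.0625]
orientation: [0.0, 0.996, 0.089, 0.001]
wrist_force: [0.3, 0.6, -0.6]
grip_width: 0.0003
gripper_force: 0.0
```

{"method": "drive_tool", "body": {"increments": [{"x": 0, "y": 0.1, "z": -0.3, "wx": 0, "wy": 0, "wz": 0, "fingers": 0}, {"x": 0, "y": 0, "z": -0.3, "wx": 0, "wy": 0, "wz": 0, "fingers": 0}, {"x": 0, "y": 0, "z": -0.3, "wx": 0, "wy": 0, "wz": 0, "fingers": 0}, {"x": 0, "y": 0, "z": 0, "wx": 0, "wy": 0, "wz": 0, "fingers": 0}]}}

```text
t: 2.82
position: [0.5101, -0.0018, 0.0523]
orientation: [0.0, 0.996, 0.089, 0.0]
wrist_force: [-0.8, 0.4, 5.9]
grip_width: -0.0002
gripper_force: 3.1
```

{"method": "drive_tool", "body": {"increments": [{"x": 0, "y": 0, "z": -0.2, "wx": 0, "wy": 0, "wz": 0, "fingers": 0}, {"x": 0, "y": 0, "z": -0.2, "wx": 0, "wy": 0, "wz": 0, "fingers": 0}, {"x": 0, "y": 0, "z": 0, "wx": 0, "wy": 0, "wz": 0, "fingers": 0}, {"x": 0, "y": 0, "z": 0, "wx": 0, "wy": 0, "wz": 0, "fingers": 0}]}}

```text
t: 3.15
position: [0.5101, -0.0019, 0.0488]
orientation: [0.0, 0.996, 0.089, 0.0]
wrist_force: [-0.7, 1.2, 7.2]
grip_width: -0.0001
gripper_force: 3.6
```

{"method": "drive_tool", "body": {"increments": [{"x": 0, "y": 0, "z": -0.1, "wx": 0, "wy": 0, "wz": 0, "fingers": 0}, {"x": 0.04, "y": -0.2, "z": 0, "wx": 0, "wy": 0, "wz": 0, "fingers": 0}, {"x": 0.05, "y": -0.3, "z": 0, "wx": 0, "wy": 0, "wz": 0, "fingers": 0}, {"x": 0.07, "y": -0.4, "z": 0, "wx": 0, "wy": 0, "wz": 0, "fingers": 0}, {"x": 0.07, "y": -0.4, "z": 0, "wx": 0, "wy": 0, "wz": 0, "fingers": 0}]}}

```text
t: 3.57
position: [0.5125, -0.015, 0.0479]
orientation: [0.0, 0.996, 0.089, 0.0]
wrist_force: [-1.5, 1.0, 6.6]
grip_width: -0.0001
gripper_force: 3.7
```

{"method": "drive_tool", "body": {"increments": [{"x": 0.07, "y": -0.4, "z": 0, "wx": 0, "wy": 0, "wz": 0, "fingers": 0}, {"x": 0.07, "y": -0.4, "z": 0, "wx": 0, "wy": 0, "wz": 0, "fingers": 0}, {"x": 0.07, "y": -0.4, "z": 0, "wx": 0, "wy": 0, "wz": 0, "fingers": 0}, {"x": 0.07, "y": -0.4, "z": 0, "wx": 0, "wy": 0, "wz": 0, "fingers": 0}, {"x": 0.07, "y": -0.4, "z": 0, "wx": 0, "wy": 0, "wz": 0, "fingers": 0}]}}

```text
t: 3.98
position: [0.5161, -0.0351, 0.0479]
orientation: [0.0, 0.996, 0.089, 0.001]
wrist_force: [-0.9, 1.3, 7.3]
grip_width: -0.0
gripper_force: 3.7
```

```bash
python3 - <<'E'
from h import *
d=snap('wrist','pics/w2.png'); print(status.state()['position'],status.state()['wrist_force'])
E
```

```text
[ 0.51629019 -0.03576314  0.04798432] [-1.34070936 -0.75748421  7.30883432]
```

View pics/w2.png

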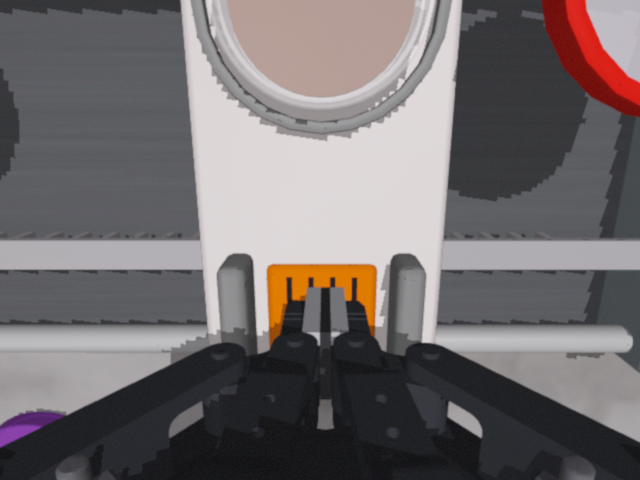

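The carriage rides along with the tips centred on the button at (323,310), and the dish at (323,50) is undisturbed in its seat. I'll continue.

{"method": "drive_tool", "body": {"increments": [{"x": 0.09, "y": -0.5, "z": 0, "wx": 0, "wy": 0, "wz": 0, "fingers": 0}, {"x": 0.09, "y": -0.5, "z": 0, "wx": 0, "wy": 0, "wz": 0, "fingers": 0}, {"x": 0.09, "y": -0.5, "z": 0, "wx": 0, "wy": 0, "wz": 0, "fingers": 0}, {"x": 0.09, "y": -0.5, "z": 0, "wx": 0, "wy": 0, "wz": 0, "fingers": 0}, {"x": 0.09, "y": -0.5, "z": 0, "wx": 0, "wy": 0, "wz": 0, "fingers": 0}]}}

```text
t: 4.45
position: [0.5206, -0.0601, 0.048]
orientation: [0.0, 0.996, 0.089, 0.001]
wrist_force: [-0.7, 0.9, 7.1]
grip_width: -0.0003
gripper_force: 3.7
```

{"method": "drive_tool", "body": {"increments": [{"x": 0.09, "y": -0.5, "z": 0, "wx": 0, "wy": 0, "wz": 0, "fingers": 0}, {"x": 0.09, "y": -0.5, "z": 0, "wx": 0, "wy": 0, "wz": 0, "fingers": 0}, {"x": 0.09, "y": -0.5, "z": 0, "wx": 0, "wy": 0, "wz": 0, "fingers": 0}, {"x": 0.09, "y": -0.5, "z": 0, "wx": 0, "wy": 0, "wz": 0, "fingers": 0}, {"x": 0.09, "y": -0.5, "z": 0, "wx": 0, "wy": 0, "wz": 0, "fingers": 0}]}}

```text
t: 4.87
position: [0.5251, -0.0852, 0.048]
orientation: [0.0, 0.996, 0.089, 0.001]
wrist_force: [-0.9, -0.0, 7.2]
grip_width: -0.0001
gripper_force: 3.7
```

{"method": "drive_tool", "body": {"increments": [{"x": 0.09, "y": -0.5, "z": 0, "wx": 0, "wy": 0, "wz": 0, "fingers": 0}, {"x": 0.09, "y": -0.5, "z": 0, "wx": 0, "wy": 0, "wz": 0, "fingers": 0}, {"x": 0.07, "y": -0.4, "z": 0, "wx": 0, "wy": 0, "wz": 0, "fingers": 0}, {"x": 0.05, "y": -0.3, "z": 0, "wx": 0, "wy": 0, "wz": 0, "fingers": 0}]}}

```text
t: 5.2
position: [0.5282, -0.1024, 0.048]
orientation: [0.0, 0.996, 0.089, 0.001]
wrist_force: [-0.5, 1.0, 7.7]
grip_width: -0.0003
gripper_force: 3.7
```

{"method": "drive_tool", "body": {"increments": [{"x": 0.05, "y": -0.3, "z": 0, "wx": 0, "wy": 0, "wz": 0, "fingers": 0}, {"x": 0.05, "y": -0.3, "z": 0, "wx": 0, "wy": 0, "wz": 0, "fingers": 0}, {"x": 0.05, "y": -0.3, "z": 0, "wx": 0, "wy": 0, "wz": 0, "fingers": 0}, {"x": 0.04, "y": -0.2, "z": 0, "wx": 0, "wy": 0, "wz": 0, "fingers": 0}, {"x": 0.04, "y": -0.2, "z": 0, "wx": 0, "wy": 0, "wz": 0, "fingers": 0}]}}

```text
t: 5.62
position: [0.5305, -0.1152, 0.0481]
orientation: [0.0, 0.996, 0.089, 0.001]
wrist_force: [-1.0, 0.8, 7.1]
grip_width: -0.0
gripper_force: 3.7
```

{"method": "drive_tool", "body": {"increments": [{"x": 0.02, "y": -0.1, "z": 0, "wx": 0, "wy": 0, "wz": 0, "fingers": 0}, {"x": 0.02, "y": -0.1, "z": 0, "wx": 0, "wy": 0, "wz": 0, "fingers": 0}, {"x": 0.02, "y": -0.1, "z": 0, "wx": 0, "wy": 0, "wz": 0, "fingers": 0}, {"x": 0.02, "y": -0.1, "z": 0, "wx": 0, "wy": 0, "wz": 0, "fingers": 0}]}}

```text
t: 5.95
position: [0.5312, -0.1191, 0.048]
orientation: [0.0, 0.996, 0.089, 0.001]
wrist_force: [-0.9, 0.4, 7.9]
grip_width: 0.0002
gripper_force: 3.7
```

{"method": "drive_tool", "body": {"increments": [{"x": 0.02, "y": -0.1, "z": 0, "wx": 0, "wy": 0, "wz": 0, "fingers": 0}, {"x": 0.02, "y": -0.1, "z": 0, "wx": 0, "wy": 0, "wz": 0, "fingers": 0}, {"x": 0, "y": 0, "z": 0, "wx": 0, "wy": 0, "wz": 0, "fingers": 0}]}}

```text
t: 6.2
position: [0.5314, -0.1205, 0.0479]
orientation: [-0.0, 0.996, 0.089, 0.0]
wrist_force: [-1.3, 3.2, 7.2]
grip_width: 0.0003
gripper_force: 3.8
```

{"method": "drive_tool", "body": {"increments": [{"x": 0.02, "y": -0.1, "z": 0, "wx": 0, "wy": 0, "wz": 0, "fingers": 0}, {"x": 0.02, "y": -0.1, "z": 0, "wx": 0, "wy": 0, "wz": 0, "fingers": 0}, {"x": 0, "y": 0, "z": 0, "wx": 0, "wy": 0, "wz": 0, "fingers": 0}]}}

```text
t: 6.45
position: [0.5318, -0.1223, 0.0478]
orientation: [-0.001, 0.996, 0.089, 0.0]
wrist_force: [0.1, 4.6, 7.9]
grip_width: 0.0001
gripper_force: 3.8
```

{"method": "drive_tool", "body": {"increments": [{"x": 0.02, "y": -0.1, "z": 0, "wx": 0, "wy": 0, "wz": 0, "fingers": 0}, {"x": 0.02, "y": -0.1, "z": 0, "wx": 0, "wy": 0, "wz": 0, "fingers": 0}, {"x": 0, "y": 0, "z": 0, "wx": 0, "wy": 0, "wz": 0, "fingers": 0}]}}

```text
t: 6.7
position: [0.5322, -0.1242, 0.0478]
orientation: [-0.001, 0.996, 0.089, 0.0]
wrist_force: [-0.9, 4.4, 7.0]
grip_width: 0.0001
gripper_force: 3.8
```

```bash
python3 - <<'E'
from h import *
d=snap('wrist','pics/w3.png'); print(status.state()['position'],status.state()['wrist_force'])
E
```

```text
[ 0.5321497  -0.12419795  0.04778778] [-0.56399642  4.58374258  6.76324607]
```

View pics/w3.png

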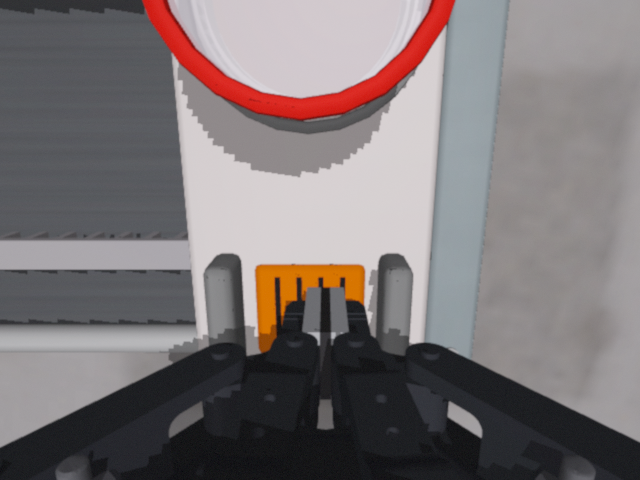

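The carriage's right edge (about 430,300) is now flush against the grey end block, the seat is under the red lens, and the tips have slid a few mm toward the ridge. The side force holds at 4.5 N, so it is against the stop. I'll release straight up.

{"method": "drive_tool", "body": {"increments": [{"x": 0, "y": 0, "z": 0.2, "wx": 0, "wy": 0, "wz": 0, "fingers": 0}, {"x": 0, "y": 0, "z": 0.2, "wx": 0, "wy": 0, "wz": 0, "fingers": 0}, {"x": 0, "y": 0, "z": 0.3, "wx": 0, "wy": 0, "wz": 0, "fingers": 0}, {"x": 0, "y": 0, "z": 0.3, "wx": 0, "wy": 0, "wz": 0, "fingers": 0}, {"x": 0, "y": 0, "z": 0.5, "wx": 0, "wy": 0, "wz": 0, "fingers": 0}]}}

```text
t: 7.17
position: [0.5317, -0.1248, 0.0621]
orientation: [-0.0, 0.996, 0.089, -0.0]
wrist_force: [0.4, -0.6, -0.1]
grip_width: -0.0003
gripper_force: 0.0
```

{"method": "drive_tool", "body": {"increments": [{"x": 0, "y": 0, "z": 1, "wx": 0, "wy": 0, "wz": 0, "fingers": 0}, {"x": 0, "y": 0, "z": 2, "wx": 0, "wy": 0, "wz": 0, "fingers": 0}, {"x": 0, "y": 0, "z": 3, "wx": 0, "wy": 0, "wz": 0, "fingers": 0}, {"x": 0, "y": 0, "z": 3, "wx": 0, "wy": 0, "wz": 0, "fingers": 0}, {"x": -0.5, "y": 0, "z": 2, "wx": 0, "wy": 0, "wz": 0, "fingers": 0}]}}

```text
t: 7.58
position: [0.5278, -0.1252, 0.1757]
orientation: [0.001, 0.996, 0.089, 0.002]
wrist_force: [0.3, -0.3, -0.0]
grip_width: 0.0002
gripper_force: 0.0
```

{"method": "drive_tool", "body": {"increments": [{"x": -3, "y": 0, "z": 1, "wx": 0, "wy": 0, "wz": 0, "fingers": 0}, {"x": -3, "y": 0, "z": 0, "wx": 0, "wy": 0, "wz": 0, "fingers": 0}, {"x": -1, "y": 0, "z": 0, "wx": 0, "wy": 0, "wz": 0, "fingers": 0}, {"x": 0, "y": 0, "z": 0, "wx": 0, "wy": 0, "wz": 0, "fingers": 0}, {"x": 0, "y": 0, "z": 0, "wx": 0, "wy": 0, "wz": 0, "fingers": 0}]}}

```text
t: 8.0
position: [0.4572, -0.1251, 0.1831]
orientation: [0.0, 0.996, 0.089, 0.001]
wrist_force: [0.6, -0.6, 0.7]
grip_width: -0.0001
gripper_force: 0.0
```

```bash
python3 - <<'E'
from h import *
d=snap('wrist','pics/w4.png'); print(status.state()['position'],status.state()['wrist_force'])
im=d['frame'][:,:,::-1]; m=cv2.inRange(cv2.cvtColor(im,cv2.COLOR_BGR2HSV),(4,150,100),(18,255,255))
y,x=np.nonzero(m); r=cv2.minAreaRect(np.c_[x,y].astype(np.float32)); print(r,px2w(d,*r[0],.054),px2w(d,*r[0],.047))
E
```

```text
[ 0.45758191 -0.1251038   0.18279856] [ 1.02500595 -0.03734923 -0.33662832]
((335.5, 114.0), (60.0, 65.0), 90.0) [ 0.5310027  -0.11795166  0.054     ] [ 0.53118465 -0.11808973  0.047     ]
```

View pics/w4.png

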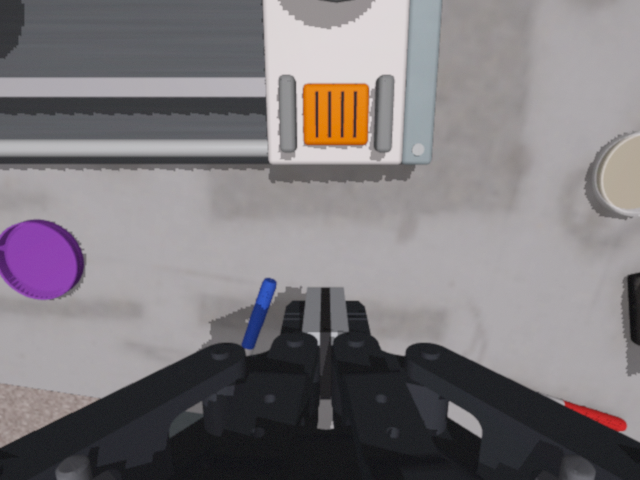

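The carriage is flush against the end block and the button is clear at (335,114). By the wrist camera it travelled 0.120 m, which matches the stop. I'm handing it in.

```bash
python3 -c "
from h import *
print(finish_job())"
```

```text
the job is handed in; nothing more can be done
None
```

The job is handed in, with no verdict returned: the carriage is against the stop at the magnifier's end with the dish under the red-rimmed lens and the button let go. I took the button's rise from the let-go at the stop and did not measure it.

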